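# Shut the guard and index the work to the third stop

### The arm

A 7-joint arm with a two-finger parallel gripper is mounted at the origin on a cart in front of the work surface, level with it; the furniture and walls round the work are solid. World frame = base frame: x ahead of the robot, y to its left, z up, the work surface at z = 0. Lengths are in mm, angles in rad, forces in N, time in s.
With the tool pointing down it reaches from about 425 to 875 mm from the base axis. Payload 4.7 kg.
Tool frame: the origin (TCP) lies at the very end of the fingers, on their centre line; the grasp point (between the pads) lies 19 mm behind it; z points along the fingers, y is the line along which they close (so a half turn about z gives the same grasp; the last joint's range is limited). The gripper opens to 85 mm and grips with 20 to 120 N. Pads are 22 mm wide; open, the fingers measure 114 mm over their backs; the gripper's body (76 mm by 85 mm) begins 54 mm behind the grasp point. The pads swing forward as they close: fully open they stand 13 mm farther back than shut.
Start: joints at [1.238, 0.321, -0.07, 1.45, 0.023, 1.371, -0.057], TCP at [220.909, -611.331, 210.749] pointing down, gripper open.
Joint ranges: [-2.86, 2.86], [-0.3, 2.09], [-1.38, 1.24], [0.06, 2.45], [-1.56, 4.7], [0.09, 2.05], [-2.69, 2.69]. Speed limits (rad/s): [2.57, 2.57, 3.14, 3.14, 3.14, 3.14, 3.14].

### API

Orientations are given as a unit quaternion [x, y, z, w].
In Python, from rig import arm, capture gives the robot as it stands.
- The arm moves only by the tool step_arm, never from a script. Its argument "plan" is a list of rows, each an object of numbers: "ax", "ay", "az": the turn, a rotation vector about the tool's x, y, z as a fraction of full scale; "dx", "dy", "dz": the shift along the tool's x, y, z as a fraction of full scale; "claw": the opening, from 0 (shut) to 1 (fully open). A call has 1 to 10 rows; each row is the pose to reach, as a shift and turn from the pose commanded when the call began, along the tool's axes at that moment, turning the shorter way round; what a row does not reach only later rows make up. Full scale, the value 1, is 300 mm for a shift and 2 pi rad for a turn. A row lasts 1/10 s, in which the tool goes at most 50 mm and 8.59 degrees, less where a joint would pass 70% of its speed; a pose out of reach is approached as far as the arm can. A call with a number of a shift or a turn outside -1 to 1 is refused whole. A call with a gripper value outside its range is refused whole. The fingers move at their own pace and stop on an object; "newtons" is the grip in N (left out, the last holds). Time passes only in rows, so rows that repeat a pose let the fingers close. It gives the time, the measured TCP pose, the force, the opening and the grip force at its end, in the units of the state.
- arm.get_state(): the state, without advancing time (a new reading comes with each control period).
- capture(name): name is "scene" or "top" or "wrist"; returns a dict with "pixels" (420x560x3 uint8, blue, green, red), "fx", "fy", "cx", "cy" (pixels), "rvec" (rotation vector, rad) and "tvec" (3), from world to camera coordinates, as OpenCV has them. Camera axes: x right, y down, z forward; pixel columns grow to the right and rows downward; lengths in mm; the calibration is good to about 2 mm. A picture is of the moment at which its call begins. There is no depth.
- arm.hand_in(): hands the job in; it is judged then, once.
The state is a dict: "t": time; "joints": joint angles; "dq": joint speeds; "effort": joint torques, N m; "eef_pos": TCP position; "eef_rot": TCP orientation; "ft_force": force on the tool from outside, world axes, zero at the start; "ft_torque": the same for the moment, N m; "finger_gap": opening from 0.0 (shut) to 1.0 (fully open); "grasp_force": force on a finger pad.
Only numpy, scipy, OpenCV 4.12 (cv2) and the standard library are available. Lean on these libraries where they do the work, as an engineer would, in place of code of your own. Each camera call takes 0.05 s, during which the arm holds its last target. There are 200 camera calls.

### The job

The clear drop-down guard on the front of the small indexing station was left hanging open: swing it up until it is fully shut and leave it shut. Then take hold of the black knob on top, turn it anticlockwise (seen from above) all the way back to its end stop, and from there clockwise, counting the clicks, to the third stop without clicking past it. Finish while still gripping the knob there, seated in the third stop; do not knock the bottle, tin, pliers or tape measure about.

Things in the scene. Friction and masses are not known exactly. Their poses are not given: they have to be found in the camera images.
- station: indexing station fixed to the bench: grey base plate 170 x 180 x 12 mm, aluminium walls, blue top plate 122 mm up (x = -57 to 77 mm, 150 mm wide). Origin on the bench, 5 mm in front of the plate's centre; z up; guard on the -x side; knob axis at x = 10 mm, y = 0. Dial round the knob: long red mark on the -x side = home, five short dark marks following clockwise = stops 1 to 5
- guard (a joint): opening angle of the clear guard flap (panel 138 mm wide, 90 mm high, 5 mm thick, hinged along its lower edge): 0 = upright and shut against its stop, grows as it swings down and out towards the station's -x; at most 1.05 rad. A stiff hinge (about 0.1 N m) keeps it wherever it is left; pushing its lip towards the station's +x swings it up
- guard_lip (a point): middle of the outer edge of the yellow grip lip near the top edge of the guard (lip 130 mm wide, 8 mm thick, stands 16 mm out from the middle of the panel); 90 mm up the panel from the hinge line. With the guard shut it is at x = -74 mm, z = 106 mm of the station
- guard_hinge (a point): middle of the guard's hinge line, at x = -58 mm, y = 0, z = 16 mm of the station; the line runs along the station's y
- index_knob: black bar-grip knob on top of the station: round skirt 56 mm across whose top is 132 mm above the bench, and on it an upright bar 50 mm long, 14 mm wide, top 166 mm above the bench. Origin on the knob's axis 122 mm above the bench; its x runs along the bar and the white line and white nose mark the -x end, which points at the dial marks; grip across its y
- index_grip (a point): point on the knob's axis at the height to grip, 153 mm above the bench; same axes as the knob
- index (a joint): turn of the knob: 0 = home stop (white nose at the red mark), grows clockwise seen from above. Spring detents (clicks) every 24 degrees: stops at 0, 0.419, 0.838, 1.257, 1.676, 2.094 rad; hard end stops 0.05 rad before home and 0.05 rad beyond the last. From one stop to the next takes about 0.2 N m, then it snaps into the stop. It starts at stop 1, 2 or 3
- parts_tin: white round tin with lid, 73 mm across, 32 mm high, loose, beside the station on its -y side; origin under its centre; leave alone
- glue_bottle: white glue bottle with dark cap, 57 mm across, 155 mm high, loose, beside the station on its +y side; origin under its centre; leave alone
- pliers: pliers with red handles lying on the bench, 60 x 190 x 13 mm, loose; origin under its centre; leave alone
- tape_measure: yellow and black tape measure, 38 x 80 x 62 mm, loose; origin under its centre; leave alone

How it is judged (in metres and radians):
On the way, in this order (a step that is already met when the one before it is completed fails the run):
1. the guard is fully shut (value of joint guard below 0.05 rad), for 0.2 s.
2. with the guard shut, the knob is turned back to its home end stop (value of joint index below 0.1 rad and value of joint guard below 0.08 rad), for 0.1 s.
At the end, for the whole second after the job is handed in: the knob is at rest within 0.09 rad of the third stop (1.257 rad), the fingers still grip it with more than 4 N, and the guard is shut (under 0.08 rad) (value of joint index between 1.167 and 1.347 rad and velocity of joint index between -0.1 and 0.1 rad/s and contact force between the fingers and index_knob above 4 N and value of joint guard below 0.08 rad); the arm keeps its last pose, push and grip.
It fails at once if the knob clicks on past the third stop (value of joint index above 1.5 rad).
It fails at once if the parts tin is moved more than 25 mm or tipped over (distance of parts_tin from where it was at the start of the episode above 0.025 m or angle between parts_tin's own z axis and vertical above 0.5 rad).
It fails at once if the glue bottle is moved more than 25 mm or tipped over (distance of glue_bottle from where it was at the start of the episode above 0.025 m or angle between glue_bottle's own z axis and vertical above 0.5 rad).
It fails at once if the pliers is moved more than 25 mm or tipped over (distance of pliers from where it was at the start of the episode above 0.025 m or angle between pliers's own z axis and vertical above 0.5 rad).
It fails at once if the tape measure is moved more than 25 mm or tipped over (distance of tape_measure from where it was at the start of the episode above 0.025 m or angle between tape_measure's own z axis and vertical above 0.5 rad).
It also fails if it takes over 53 s, if anything falls off the work surface, if the arm or the gripper's body presses on something with over 40 N, if the wrist force passes 120 N, or if a joint passes its speed limit or range.

## Working session

There is one attempt and no reset: what is moved stays moved. The work goes in short steps, Python scripts to look and compute and a tool call to move; the robot and the scene stay as the last step left them, time stands still between calls to the robot, and variables do not carry over. Pictures are saved under pics/ and viewed, at most 10 in all, crops included, and the job is handed in when it is done.

Besides the shell and the picture viewer there is one more tool, called by a JSON object that holds its "name" and its "arguments". step_arm: Moves the arm, as the interface text tells. Shift numbers are shares of 300 mm and turn numbers shares of 2 pi rad, none past 1 either way. Its arguments: {"type":"object","properties":{"plan":{"type":"array"},"newtons":{"type":"number"}},"required":["plan"]}

```bash
mkdir -p pics; ls; python3 - <<'E'
from rig import arm,capture
import cv2,pickle
s=arm.get_state();print(s)
d={}
for n in("scene","top","wrist"):
    d[n]=capture(n);cv2.imwrite(f"pics/{n}0.png",d[n]["pixels"]);print(n,d[n]["fx"],d[n]["fy"],d[n]["rvec"],d[n]["tvec"])
pickle.dump(d,open("d0.pkl","wb"))
E
```

```text
pics
{'t': 0.0, 'joints': array([ 1.23813157,  0.32183313, -0.07009148,  1.45168572,  0.02261072,
        1.3707978 , -0.05692003]), 'dq': array([ 1.81089040e-03, -7.65807386e-04, -1.19367289e-03, -8.76363398e-05,
       -2.60178685e-05,  6.11074553e-04,  1.88111838e-03]), 'effort': array([ 2.99307271e-05, -4.93586290e+01, -3.82532347e-01, -3.14333117e+01,
        1.28646113e-02,  1.13805640e-02, -3.29996958e-06]), 'eef_pos': array([ 220.66059529, -610.77901325,  209.6116378 ]), 'eef_rot': array([ 9.85004763e-01,  1.72524431e-01, -2.19688959e-04, -9.43144370e-04]), 'ft_force': array([ 0.22587589,  0.83262396, -0.41977049]), 'ft_torque': array([-0.03854909, -0.01001876,  0.02092998]), 'grasp_force': 0.0, 'finger_gap': 0.9987537165297272}
scene 474.2790955679392 474.2790955679392 [ 0.63034915 -2.47905769  1.4079263 ] [ 518.03127214  270.08881282 1085.98135329]
top 398.7931122849044 398.7931122849044 [ 2.13924574 -2.10281348  0.18936356] [ -42.26121111  589.04375613 1093.04577186]
wrist 307.8885218839458 307.8885218839458 [-2.36829002  1.66320755  0.24555186] [-649.56309409  -36.73620989  378.85362152]
```

View pics/scene0.png

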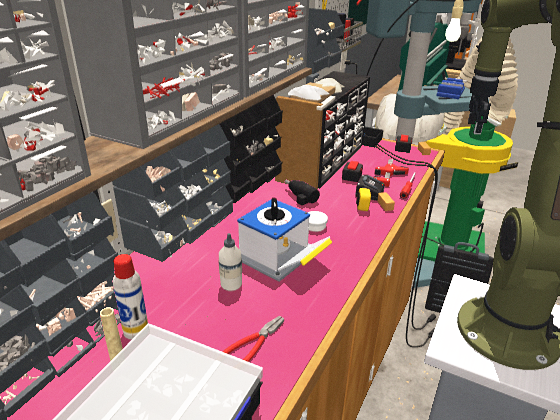

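View pics/top0.png

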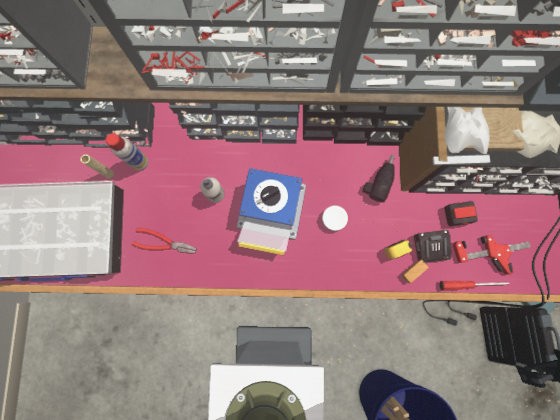

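The scene view shows the station with its guard hanging towards the robot. In the top view the blue plate is at about (272,197), the yellow lip at (263,246), the bottle at (211,189), the tin at (335,217), and the pliers and tape are well clear.

```bash
cat > h.py <<'E'
import numpy as np,cv2
def ray(c,uv,z):
    R=cv2.Rodrigues(np.array(c["rvec"]))[0];t=np.array(c["tvec"]).ravel()
    o=-R.T@t;d=R.T@np.array([(uv[0]-c["cx"])/c["fx"],(uv[1]-c["cy"])/c["fy"],1.])
    return o+d*(z-o[2])/d[2]
def proj(c,p):
    K=np.array([[c["fx"],0,c["cx"]],[0,c["fy"],c["cy"]],[0,0,1.]])
    return cv2.projectPoints(np.array(p,float).reshape(-1,1,3),np.array(c["rvec"]),np.array(c["tvec"]),K,None)[0][:,0]
def big(m):
    n,l,s,_=cv2.connectedComponentsWithStats(m.astype(np.uint8));i=1+np.argmax(s[1:,4]);return (l==i).astype(np.uint8)
E
python3 - <<'E'
from h import *;import pickle
d=pickle.load(open("d0.pkl","rb"));c=d["top"];im=c["pixels"]
hsv=cv2.cvtColor(im,cv2.COLOR_BGR2HSV)
roi=np.zeros(im.shape[:2],bool);roi[150:270,225:320]=1
bl=big(cv2.inRange(hsv,(105,120,60),(125,255,255)).astype(bool)&roi)
cs=max(cv2.findContours(bl,0,2)[0],key=cv2.contourArea)
W=np.array([ray(c,p[0],122)[:2] for p in cs],np.float32)
r=cv2.minAreaRect(W);print("blue",r,cv2.boxPoints(r).round(1).tolist())
ye=big(cv2.inRange(hsv,(20,100,120),(35,255,255)).astype(bool)&roi)
cy=max(cv2.findContours(ye,0,2)[0],key=cv2.contourArea);ry=cv2.minAreaRect(cy);print("yellow px",ry,cv2.boxPoints(ry).tolist())
# scene yellow lip
s=d["scene"];hs=cv2.cvtColor(s["pixels"],cv2.COLOR_BGR2HSV);ro=np.zeros(hs.shape[:2],bool);ro[230:275,270:340]=1
ys=big(cv2.inRange(hs,(20,100,120),(35,255,255)).astype(bool)&ro)
cc=max(cv2.findContours(ys,0,2)[0],key=cv2.contourArea);rs=cv2.minAreaRect(cc);print("scene yellow",rs,cv2.boxPoints(rs).tolist())
A=cv2.resize(im[160:265,190:360],None,fx=4.6,fy=4.6,interpolation=cv2.INTER_CUBIC)
cv2.imwrite("pics/topc.png",A)
B=cv2.resize(s["pixels"][185:295,215:345],None,fx=5,fy=5,interpolation=cv2.INTER_CUBIC)
cv2.imwrite("pics/scc.png",B)
E
```

```text
blue ((610.9517822265625, -2.7467269897460938), (145.5522003173828, 130.07872009277344), 79.78007507324219) [[534.0, -62.79999923706055], [662.0, -85.9000015258789], [687.9000244140625, 57.29999923706055], [559.9000244140625, 80.4000015258789]]
yellow px ((260.86541748046875, 248.17308044433594), (45.302818298339844, 3.9223217964172363), 11.309932708740234) [[238.26927185058594, 245.6538543701172], [239.0384979248047, 241.8076934814453], [283.4615478515625, 250.6923065185547], [282.69232177734375, 254.53846740722656]]
scene yellow ((315.6341552734375, 251.29266357421875), (5.622255325317383, 37.48170471191406), 51.34019470214844) [[299.243896484375, 260.8048400878906], [328.51220703125, 237.3902130126953], [332.0244140625, 241.78048706054688], [302.756103515625, 265.19512939453125]]
```

View pics/topc.png

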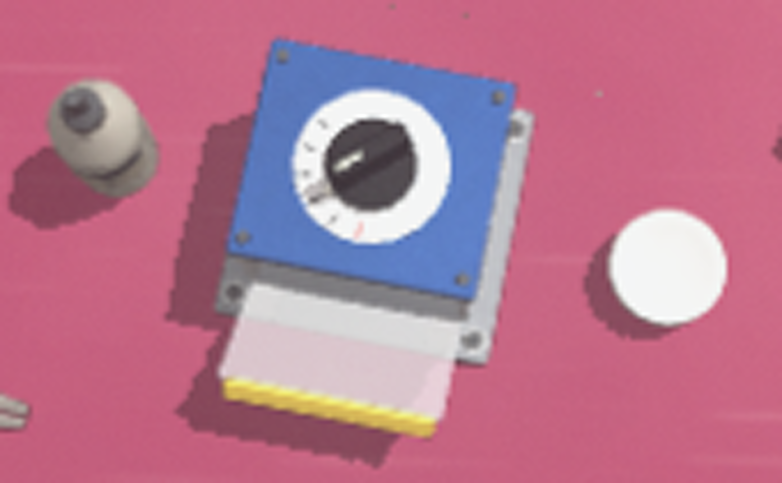

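View pics/scc.png

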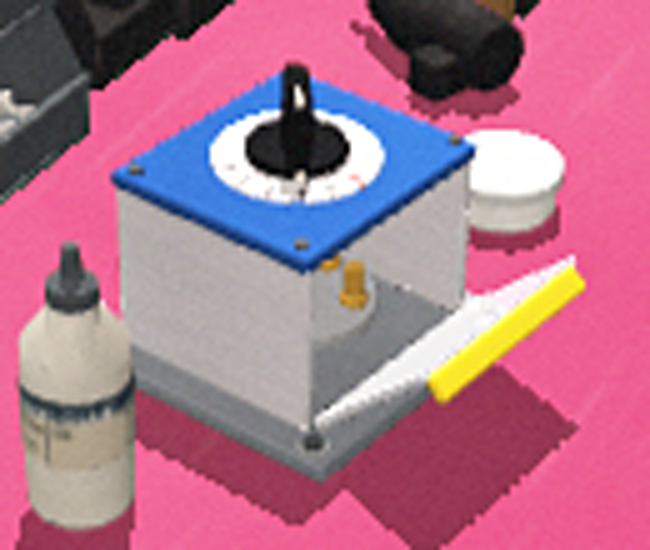

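The crops show the dial at crop (372,167), red home mark at (358,230), and the nose pointing at about (318,190), which is the second mark clockwise, so stop 2. The guard is well open, with its lip at crop (330,407). Next I'll triangulate the lip and check the knob axis.

```bash
cat >> h.py <<'E'
from scipy.spatial.transform import Rotation as Ro
YAW=-0.180;C=np.array([611.,-2.7,0]);ex=np.array([np.cos(YAW),np.sin(YAW),0]);ey=np.array([-ex[1],ex[0],0]);O=C-10*ex
def st(x,y,z): return O+x*ex+y*ey+np.array([0,0,z])
def lipst(th): return np.array([-58-90*np.sin(th)-16*np.cos(th),0,16+90*np.cos(th)-16*np.sin(th)])
def go(s,P,yaw):  # shift/turn numbers to world P, tool x at yaw, pointing down; s = commanded/measured pose
    R=Ro.from_quat(s["eef_rot"]);T=Ro.from_euler("z",yaw)*Ro.from_euler("x",np.pi)
    return (R.inv().apply(P-np.array(s["eef_pos"]))/300).round(4),((R.inv()*T).as_rotvec()/2/np.pi).round(4)
E
python3 - <<'E'
from h import *;import pickle
d=pickle.load(open("d0.pkl","rb"));t=d["top"];s=d["scene"]
print("corner reproj",[proj(t,st(x,y,122)).round(1).tolist() for x in(-57,77) for y in(-75,75)])
h=cv2.cvtColor(t["pixels"],cv2.COLOR_BGR2HSV)
w=cv2.inRange(h,(0,0,190),(180,40,255));w[:175]=0;w[214:]=0;w[:,:250]=0;w[:,290:]=0
e=cv2.minEnclosingCircle(np.vstack([k for k in cv2.findContours(w,0,2)[0] if cv2.contourArea(k)>20]));print("dial",e,ray(t,e[0],122))
for th in np.arange(.6,1.06,.05):
    L=lipst(th);print(th.round(2),st(*L).round(0),proj(t,st(*L)).round(1),proj(s,st(*L)).round(1))
import rig;from rig import arm
S=arm.get_state()
for P,y in(([500,-330,200],1.0),([440,-60,180],1.391)):print(go(S,np.array(P),y))
E
```

```text
corner reproj [[[292.7, 225.1]], [[238.2, 214.3]], [[302.1, 177.7]], [[248.7, 167.4]]]
dial ((270.2852783203125, 195.54293823242188), 16.90715217590332) [611.86255722  -2.41289784 122.        ]
0.6 [481.  21.  81.] [[261.2 244.8]] [[314.5 246.5]]
0.65 [478.  22.  78.] [[261.1 246. ]] [[315.5 248. ]]
0.7 [475.  22.  75.] [[260.9 247.2]] [[316.4 249.6]]
0.75 [472.  23.  71.] [[260.8 248.3]] [[317.2 251.1]]
0.8 [470.  23.  67.] [[260.7 249.4]] [[318.  252.7]]
0.85 [467.  23.  63.] [[260.6 250.4]] [[318.7 254.2]]
0.9 [465.  24.  59.] [[260.5 251.3]] [[319.3 255.8]]
0.95 [463.  24.  55.] [[260.4 252.1]] [[319.9 257.4]]
1.0 [461.  25.  51.] [[260.3 252.9]] [[320.4 259. ]]
1.05 [459.  25.  47.] [[260.3 253.6]] [[320.8 260.6]]
(array([ 1.1937, -0.564 ,  0.0336]), array([-2.00e-04, -1.00e-04, -1.04e-01]))
(array([ 1.3116, -1.4783,  0.1017]), array([-2.000e-04, -1.000e-04, -1.662e-01]))
```

The dial centre and plate corners agree with the model to 1 mm. The guard is open about 0.77 rad, with its lip near (471, 23, 69). Moving in.

{"name": "step_arm", "arguments": {"plan": [{"dx": 0.9,"dy": -0.45,"dz": 0.05,"az": -0.1,"claw": 0},{"dx": 0.9,"dy": -0.45,"dz": 0.05,"az": -0.1,"claw": 0},{"dx": 0.9,"dy": -0.45,"dz": 0.05,"az": -0.1,"claw": 0},{"dx": 0.9,"dy": -0.45,"dz": 0.05,"az": -0.1,"claw": 0},{"dx": 0.9,"dy": -0.45,"dz": 0.05,"az": -0.1,"claw": 0},{"dx": 0.9,"dy": -0.45,"dz": 0.05,"az": -0.1,"claw": 0},{"dx": 0.9,"dy": -0.45,"dz": 0.05,"az": -0.1,"claw": 0},{"dx": 0.9,"dy": -0.45,"dz": 0.05,"az": -0.1,"claw": 0}]}}

```text
$.plan[0]: bad value
```

```bash
python3 - <<'E'
from h import *;from rig import arm
S=arm.get_state();print(S["t"],S["eef_pos"],S["finger_gap"],S["joints"].round(2))
for P in([440,-120,180],[433,30,180],[433,30,40]):print(go(S,np.array(P),1.391))
E
```

```text
0.15 [ 220.73449676 -610.88784903  209.86708493] 0.9951796470112666 [ 1.24  0.32 -0.07  1.45  0.02  1.37 -0.06]
(array([ 1.2436, -1.2902,  0.1014]), array([-2.000e-04, -1.000e-04, -1.662e-01]))
(array([ 1.3916, -1.7684,  0.1021]), array([-2.000e-04, -1.000e-04, -1.662e-01]))
(array([ 1.3917, -1.7677,  0.5688]), array([-2.000e-04, -1.000e-04, -1.662e-01]))
```

{"name": "step_arm", "arguments": {"plan": [{"ax": 0,"ay": 0,"az": -0.1,"dx": 0.9,"dy": -0.45,"dz": 0.05,"claw": 0},{"ax": 0,"ay": 0,"az": -0.1,"dx": 0.9,"dy": -0.45,"dz": 0.05,"claw": 0},{"ax": 0,"ay": 0,"az": -0.1,"dx": 0.9,"dy": -0.45,"dz": 0.05,"claw": 0},{"ax": 0,"ay": 0,"az": -0.1,"dx": 0.9,"dy": -0.45,"dz": 0.05,"claw": 0},{"ax": 0,"ay": 0,"az": -0.1,"dx": 0.9,"dy": -0.45,"dz": 0.05,"claw": 0},{"ax": 0,"ay": 0,"az": -0.1,"dx": 0.9,"dy": -0.45,"dz": 0.05,"claw": 0},{"ax": 0,"ay": 0,"az": -0.1,"dx": 0.9,"dy": -0.45,"dz": 0.05,"claw": 0},{"ax": 0,"ay": 0,"az": -0.1,"dx": 0.9,"dy": -0.45,"dz": 0.05,"claw": 0}]}}

```text
t: 0.95
eef_pos: [430.2, -390.8, 195.5]
eef_rot: [0.882, 0.47, -0.0, -0.0]
ft_force: [-1.1, -0.5, -0.4]
finger_gap: -0.002
grasp_force: 0.0
```

```bash
python3 - <<'E'
from h import *;from rig import arm
S=arm.get_state();print(S["t"],S["eef_pos"],S["finger_gap"],S["joints"].round(2))
for P in([440,-120,180],[433,30,180],[433,30,40]):print(go(S,np.array(P),1.391))
E
```

```text
0.95 [ 430.15109977 -390.82197633  195.47976467] -0.0015423938602131724 [ 0.97  0.2  -0.32  1.64  0.07  1.31  0.05]
(array([ 0.7677, -0.4761,  0.0518]), array([-0.0001, -0.    , -0.0655]))
(array([ 1.1698, -0.7742,  0.052 ]), array([-0.0001, -0.    , -0.0655]))
(array([ 1.1697, -0.774 ,  0.5187]), array([-0.0001, -0.    , -0.0655]))
```

{"name": "step_arm", "arguments": {"plan": [{"ax": 0,"ay": 0,"az": -0.065,"dx": 0.77,"dy": -0.48,"dz": 0.05,"claw": 0},{"ax": 0,"ay": 0,"az": -0.065,"dx": 0.77,"dy": -0.48,"dz": 0.05,"claw": 0},{"ax": 0,"ay": 0,"az": -0.065,"dx": 0.77,"dy": -0.48,"dz": 0.05,"claw": 0},{"ax": 0,"ay": 0,"az": -0.065,"dx": 0.77,"dy": -0.48,"dz": 0.05,"claw": 0},{"ax": 0,"ay": 0,"az": -0.065,"dx": 0.77,"dy": -0.48,"dz": 0.05,"claw": 0},{"ax": 0,"ay": 0,"az": -0.065,"dx": 0.77,"dy": -0.48,"dz": 0.05,"claw": 0},{"ax": 0,"ay": 0,"az": -0.065,"dx": 0.98,"dy": -0.64,"dz": 0.05,"claw": 0},{"ax": 0,"ay": 0,"az": -0.065,"dx": 0.98,"dy": -0.64,"dz": 0.05,"claw": 0}]}}

```text
t: 1.75
eef_pos: [434.5, -40.1, 180.9]
eef_rot: [0.77, 0.638, 0.0, 0.0]
ft_force: [-0.4, -0.1, -0.0]
finger_gap: -0.001
grasp_force: 0.0
```

```bash
python3 - <<'E'
from h import *;from rig import arm
S=arm.get_state();print(S["t"],S["eef_pos"],S["ft_force"],S["joints"].round(2))
for P in([433,30,180],[433,30,42]):print(go(S,np.array(P),1.391))
for x in(-112,-100,-90,-86):print(x,go(S,st(x,0,75),1.391))
E
```

```text
1.75 [434.50481555 -40.10770457 180.87013609] [-0.3937732  -0.14229291 -0.0333509 ] [ 0.73 -0.12 -0.64  1.97 -0.07  1.27 -0.08]
(array([ 0.2286, -0.0486,  0.0029]), array([ 0.    , -0.    , -0.0013]))
(array([ 0.2286, -0.0487,  0.4629]), array([ 0.    , -0.    , -0.0013]))
-112 (array([0.2292, 0.1479, 0.3529]), array([ 0.    , -0.    , -0.0013]))
-100 (array([0.2295, 0.1879, 0.353 ]), array([ 0.    , -0.    , -0.0013]))
-90 (array([0.2298, 0.2212, 0.353 ]), array([ 0.    , -0.    , -0.0013]))
-86 (array([0.2299, 0.2346, 0.353 ]), array([ 0.    , -0.    , -0.0013]))
```

{"name": "step_arm", "arguments": {"plan": [{"ax": 0,"ay": 0,"az": 0,"dx": 0.23,"dy": -0.05,"dz": 0,"claw": 0},{"ax": 0,"ay": 0,"az": 0,"dx": 0.23,"dy": -0.05,"dz": 0,"claw": 0},{"ax": 0,"ay": 0,"az": 0,"dx": 0.23,"dy": -0.05,"dz": 0.15,"claw": 0},{"ax": 0,"ay": 0,"az": 0,"dx": 0.23,"dy": -0.05,"dz": 0.3,"claw": 0},{"ax": 0,"ay": 0,"az": 0,"dx": 0.23,"dy": -0.05,"dz": 0.45,"claw": 0},{"ax": 0,"ay": 0,"az": 0,"dx": 0.23,"dy": -0.05,"dz": 0.45,"claw": 0}]}}

```text
t: 2.35
eef_pos: [427.8, 27.5, 40.9]
eef_rot: [0.771, 0.637, -0.004, -0.004]
ft_force: [-0.3, 0.2, -0.8]
finger_gap: -0.005
grasp_force: 0.0
```

```bash
python3 - <<'E'
from h import *;from rig import arm
S=arm.get_state();print(S["t"],S["eef_pos"],S["ft_force"],S["joints"].round(2))
for th in(.6,.4,.2,0):
  L=lipst(th);print(th,go(S,st(L[0]-15,0,max(43,L[2]-28)),1.391))
E
```

```text
2.35 [427.78936474  27.50012985  40.88686571] [-0.25982757  0.21550187 -0.8435364 ] [ 0.64  0.07 -0.78  2.13  0.05  0.97 -0.35]
0.6 (array([ 0.0115,  0.1282, -0.0427]), array([-0.0019,  0.0001, -0.0015]))
0.4 (array([ 0.0119,  0.1752, -0.0813]), array([-0.0019,  0.0001, -0.0015]))
0.2 (array([ 0.0124,  0.2289, -0.1098]), array([-0.0019,  0.0001, -0.0015]))
0 (array([ 0.013 ,  0.2873, -0.1271]), array([-0.0019,  0.0001, -0.0015]))
```

{"name": "step_arm", "arguments": {"plan": [{"ax": 0,"ay": 0,"az": 0,"dx": 0.01,"dy": 0.04,"dz": -0.01,"claw": 0},{"ax": 0,"ay": 0,"az": 0,"dx": 0.01,"dy": 0.08,"dz": -0.03,"claw": 0},{"ax": 0,"ay": 0,"az": 0,"dx": 0.01,"dy": 0.11,"dz": -0.04,"claw": 0},{"ax": 0,"ay": 0,"az": 0,"dx": 0.01,"dy": 0.14,"dz": -0.06,"claw": 0},{"ax": 0,"ay": 0,"az": 0,"dx": 0.01,"dy": 0.17,"dz": -0.08,"claw": 0},{"ax": 0,"ay": 0,"az": 0,"dx": 0.01,"dy": 0.2,"dz": -0.1,"claw": 0},{"ax": 0,"ay": 0,"az": 0,"dx": 0.01,"dy": 0.23,"dz": -0.11,"claw": 0},{"ax": 0,"ay": 0,"az": 0,"dx": 0.01,"dy": 0.25,"dz": -0.12,"claw": 0},{"ax": 0,"ay": 0,"az": 0,"dx": 0.01,"dy": 0.27,"dz": -0.125,"claw": 0},{"ax": 0,"ay": 0,"az": 0,"dx": 0.01,"dy": 0.28,"dz": -0.13,"claw": 0}]}}

```text
t: 3.35
eef_pos: [516.5, 16.3, 84.6]
eef_rot: [0.77, 0.638, -0.0, -0.0]
ft_force: [0.1, -0.2, 0.4]
finger_gap: -0.001
grasp_force: 0.0
```

```bash
python3 - <<'E'
from h import *;from rig import arm,capture
S=arm.get_state();print(S["t"],S["eef_pos"],S["ft_force"])
print(go(S,st(-89,0,78),1.391))
c=capture("scene");cv2.imwrite("pics/sc1.png",cv2.resize(c["pixels"][150:310,200:400],None,fx=3.5,fy=3.5))
E
```

```text
3.35 [516.47811858  16.34787058  84.57793759] [ 0.13421661 -0.18153548  0.36771554]
(array([-0.0061, -0.0086,  0.0219]), array([-0.0001, -0.    , -0.0012]))
```

View pics/sc1.png

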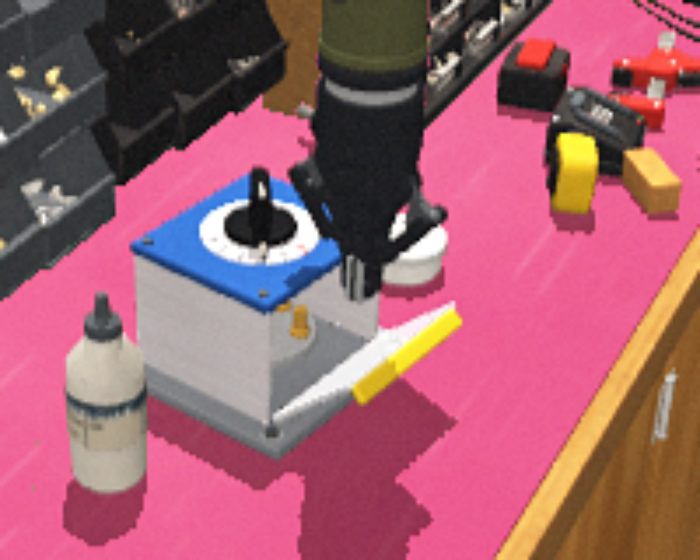

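```bash
python3 - <<'E'
from h import *;import pickle
d=pickle.load(open("d0.pkl","rb"));t=d["top"];s=d["scene"]
from rig import arm;S=arm.get_state();print("tip",proj(s,S["eef_pos"]),"pts: top 260.9,248.2 scene 315.6,251.3")
for th in np.arange(.6,1.06,.05):
  o=[]
  for a,b in((94,7),(94,16),(94,-2)):
    p=st(-58-a*np.sin(th)-b*np.cos(th),0,16+a*np.cos(th)-b*np.sin(th));o+=[p.round(0)[[0,2]],proj(t,p)[0].round(1),proj(s,p)[0].round(1)]
  print(th.round(2),*o)
# direct triangulation
K=lambda c:np.array([[c["fx"],0,c["cx"]],[0,c["fy"],c["cy"]],[0,0,1.]])
P=[K(c)@np.c_[cv2.Rodrigues(np.array(c["rvec"]))[0],np.array(c["tvec"]).ravel()] for c in(t,s)]
X=cv2.triangulatePoints(P[0],P[1],np.array([260.87,248.17]),np.array([315.63,251.29]));print((X[:3]/X[3]).ravel())
E
```

```text
tip [[302.83388824 240.58530872]] pts: top 260.9,248.2 scene 315.6,251.3
0.6 [486.  90.] [261.5 242.7] [313.1 243.1] [479.  85.] [261.  245.5] [315.3 245.8] [494.  95.] [261.9 239.8] [310.8 240.4]
0.65 [483.  87.] [261.3 244.1] [314.2 244.6] [476.  81.] [260.8 246.8] [316.3 247.4] [490.  92.] [261.7 241.3] [312.  241.8]
0.7 [479.  83.] [261.1 245.4] [315.2 246.1] [472.  78.] [260.7 248. ] [317.3 249. ] [486.  89.] [261.5 242.8] [313.1 243.3]
0.75 [476.  80.] [260.9 246.7] [316.2 247.7] [470.  74.] [260.5 249.2] [318.2 250.6] [482.  86.] [261.2 244.1] [314.2 244.7]
0.8 [473.  76.] [260.7 247.9] [317.1 249.2] [467.  70.] [260.4 250.3] [319.  252.2] [479.  83.] [261.1 245.5] [315.2 246.3]
0.85 [470.  73.] [260.6 249.1] [318.  250.8] [464.  66.] [260.3 251.3] [319.7 253.9] [476.  80.] [260.9 246.7] [316.2 247.8]
0.9 [467.  69.] [260.5 250.1] [318.8 252.5] [462.  62.] [260.2 252.3] [320.4 255.5] [473.  76.] [260.7 247.9] [317.1 249.4]
0.95 [465.  65.] [260.3 251.1] [319.5 254.1] [460.  58.] [260.1 253.2] [321.  257.2] [470.  72.] [260.6 249.1] [318. 251.]
1.0 [463.  61.] [260.3 252.1] [320.1 255.7] [458.  53.] [260.1 254. ] [321.5 258.8] [467.  68.] [260.5 250.2] [318.8 252.6]
1.05 [460.  57.] [260.2 252.9] [320.7 257.4] [456.  49.] [260.  254.7] [322.  260.5] [465.  65.] [260.4 251.2] [319.5 254.2]
[474.79444348  23.05324882  69.4257744 ]
```

The finger went over the lip without touching it. The shut fingertips look about 12 mm higher than the TCP, and the lip is slightly lower than I took it (opening nearer 0.87). I'll back off above the guard, turn the tool 90° so the wide knuckles run along the guard, and go in lower.

{"name": "step_arm", "arguments": {"plan": [{"ax": 0,"ay": 0,"az": 0,"dx": 0,"dy": -0.02,"dz": -0.15,"claw": 0},{"ax": 0,"ay": 0,"az": 0,"dx": 0,"dy": -0.02,"dz": -0.25,"claw": 0},{"ax": 0,"ay": 0,"az": -0.25,"dx": 0,"dy": -0.25,"dz": -0.25,"claw": 0},{"ax": 0,"ay": 0,"az": -0.25,"dx": 0,"dy": -0.25,"dz": -0.25,"claw": 0},{"ax": 0,"ay": 0,"az": -0.25,"dx": 0,"dy": -0.25,"dz": -0.25,"claw": 0},{"ax": 0,"ay": 0,"az": -0.25,"dx": 0,"dy": -0.25,"dz": -0.25,"claw": 0},{"ax": 0,"ay": 0,"az": -0.25,"dx": 0,"dy": -0.25,"dz": -0.25,"claw": 0},{"ax": 0,"ay": 0,"az": -0.25,"dx": 0,"dy": -0.25,"dz": -0.25,"claw": 0},{"ax": 0,"ay": 0,"az": -0.25,"dx": 0,"dy": -0.25,"dz": -0.25,"claw": 0},{"ax": 0,"ay": 0,"az": -0.25,"dx": 0,"dy": -0.25,"dz": -0.25,"claw": 0}]}}

```text
t: 4.4
eef_pos: [442.0, 30.5, 159.4]
eef_rot: [0.272, 0.962, -0.0, -0.0]
ft_force: [0.1, 0.6, 0.5]
finger_gap: -0.002
grasp_force: 0.0
```

```bash
python3 - <<'E'
from h import *;from rig import arm
S=arm.get_state();print(S["t"],S["eef_pos"],S["ft_force"],S["joints"].round(2))
Y=YAW+np.pi
print(go(S,np.array([433,30,150]),Y),go(S,np.array([433,30,25]),Y))
E
```

```text
4.4 [441.97674974  30.46738178 159.4436682 ] [0.09222413 0.63641121 0.45082297] [ 0.65 -0.08 -0.73  1.98 -0.06  1.22  0.95]
(array([ 0.0247, -0.017 ,  0.0315]), array([-0.0001, -0.0001, -0.0591])) (array([ 0.0245, -0.0167,  0.4482]), array([-0.0001, -0.0001, -0.0591]))
```

{"name": "step_arm", "arguments": {"plan": [{"ax": 0,"ay": 0,"az": -0.06,"dx": 0.02,"dy": -0.02,"dz": 0,"claw": 0},{"ax": 0,"ay": 0,"az": -0.06,"dx": 0.02,"dy": -0.02,"dz": 0.05,"claw": 0},{"ax": 0,"ay": 0,"az": -0.06,"dx": 0.02,"dy": -0.02,"dz": 0.2,"claw": 0},{"ax": 0,"ay": 0,"az": -0.06,"dx": 0.02,"dy": -0.02,"dz": 0.35,"claw": 0},{"ax": 0,"ay": 0,"az": -0.06,"dx": 0.02,"dy": -0.02,"dz": 0.44,"claw": 0},{"ax": 0,"ay": 0,"az": -0.06,"dx": 0.02,"dy": -0.02,"dz": 0.44,"claw": 0}]}}

```text
t: 5.0
eef_pos: [430.1, 28.7, 24.3]
eef_rot: [0.09, 0.996, 0.0, -0.004]
ft_force: [-1.0, 0.4, -0.2]
finger_gap: -0.0
grasp_force: 0.0
```

```bash
python3 - <<'E'
from h import *;from rig import arm,capture
S=arm.get_state();print(S["t"],S["eef_pos"],S["ft_force"],S["joints"].round(2))
Y=YAW+np.pi
for th in(.9,.7,.5,.3,.1,0):
  L=lipst(th);print(th,go(S,st(L[0]-11,0,max(25,L[2]-40)),Y))
c=capture("scene");cv2.imwrite("pics/sc2.png",cv2.resize(c["pixels"][150:310,200:400],None,fx=3.5,fy=3.5))
E
```

```text
5.0 [430.06199342  28.70577128  24.26096287] [-0.99051416  0.38191244 -0.16698365] [ 0.6   0.1  -0.74  2.15  0.08  0.93  1.2 ]
0.9 (array([-0.0806,  0.005 , -0.0032]), array([-0.    , -0.0014, -0.    ]))
0.7 (array([-0.1144,  0.005 , -0.0352]), array([-0.    , -0.0014, -0.    ]))
0.5 (array([-0.1575,  0.005 , -0.0782]), array([-0.    , -0.0014, -0.    ]))
0.3 (array([-0.2082,  0.005 , -0.1118]), array([-0.    , -0.0014, -0.    ]))
0.1 (array([-0.2646,  0.005 , -0.1346]), array([-0.    , -0.0014, -0.    ]))
0 (array([-0.2943,  0.005 , -0.1416]), array([-0.    , -0.0014, -0.    ]))
```

View pics/sc2.png

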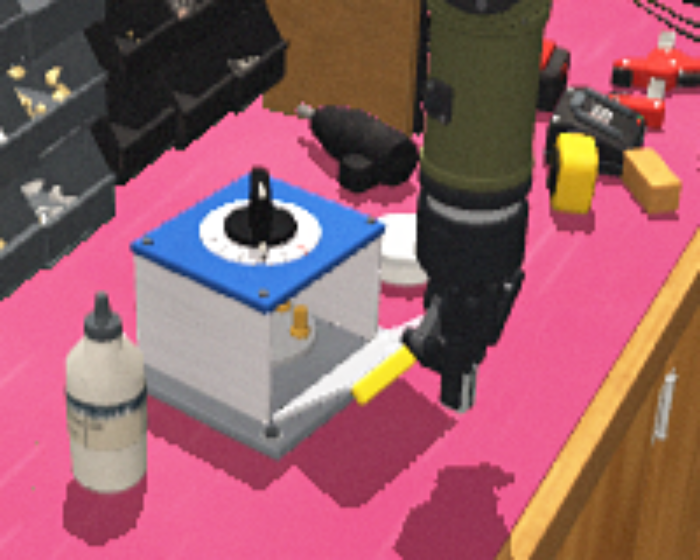

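The fingers now stand just outside the lip, tips at crop (457,410), below lip level. Pushing.

{"name": "step_arm", "arguments": {"plan": [{"ax": 0,"ay": 0,"az": 0,"dx": -0.05,"dy": 0,"dz": 0,"claw": 0},{"ax": 0,"ay": 0,"az": 0,"dx": -0.08,"dy": 0,"dz": 0,"claw": 0},{"ax": 0,"ay": 0,"az": 0,"dx": -0.11,"dy": 0,"dz": -0.01,"claw": 0},{"ax": 0,"ay": 0,"az": 0,"dx": -0.14,"dy": 0,"dz": -0.03,"claw": 0},{"ax": 0,"ay": 0,"az": 0,"dx": -0.17,"dy": 0,"dz": -0.06,"claw": 0},{"ax": 0,"ay": 0,"az": 0,"dx": -0.19,"dy": 0,"dz": -0.08,"claw": 0},{"ax": 0,"ay": 0,"az": 0,"dx": -0.21,"dy": 0,"dz": -0.1,"claw": 0},{"ax": 0,"ay": 0,"az": 0,"dx": -0.23,"dy": 0,"dz": -0.115,"claw": 0},{"ax": 0,"ay": 0,"az": 0,"dx": -0.25,"dy": 0,"dz": -0.13,"claw": 0},{"ax": 0,"ay": 0,"az": 0,"dx": -0.26,"dy": 0,"dz": -0.135,"claw": 0}]}}

```text
t: 6.05
eef_pos: [512.2, 14.0, 69.0]
eef_rot: [0.091, 0.996, 0.0, 0.001]
ft_force: [-0.7, 0.8, -1.2]
finger_gap: 0.0
grasp_force: 0.5
```

```bash
python3 - <<'E'
from h import *;from rig import arm,capture
S=arm.get_state();print(S["t"],S["eef_pos"],S["ft_force"],S["joints"].round(2))
L=lipst(0);print(go(S,st(L[0]-11,0,70),YAW+np.pi))
c=capture("scene");cv2.imwrite("pics/sc3.png",cv2.resize(c["pixels"][150:310,200:400],None,fx=3.5,fy=3.5))
E
```

```text
6.05 [512.18902515  13.96317549  68.98785623] [-0.720935    0.7749512  -1.16005544] [ 0.57  0.21 -0.71  1.94  0.16  1.05  1.18]
(array([-0.0173,  0.0044, -0.0033]), array([ 0.    ,  0.0002, -0.0003]))
```

View pics/sc3.png

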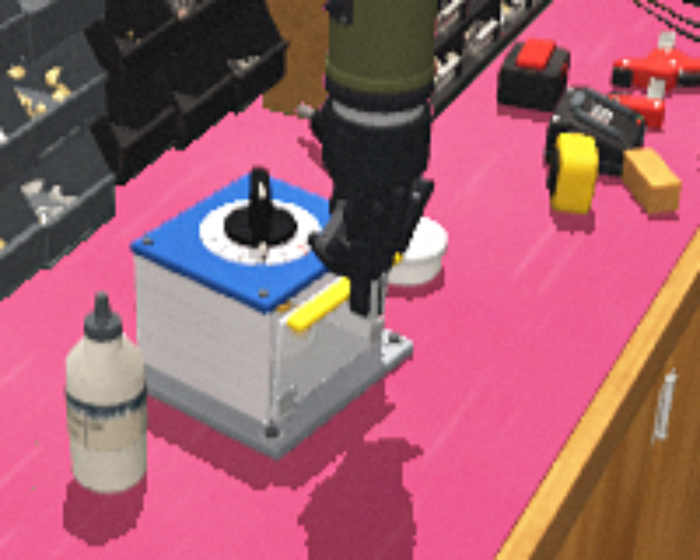

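The guard has come up and is nearly shut, with the lip at crop (320,305). I'll push gently until the force rises.

{"name": "step_arm", "arguments": {"plan": [{"ax": 0,"ay": 0,"az": 0,"dx": -0.01,"dy": 0,"dz": 0,"claw": 0},{"ax": 0,"ay": 0,"az": 0,"dx": -0.015,"dy": 0,"dz": 0,"claw": 0},{"ax": 0,"ay": 0,"az": 0,"dx": -0.02,"dy": 0,"dz": 0,"claw": 0},{"ax": 0,"ay": 0,"az": 0,"dx": -0.02,"dy": 0,"dz": 0,"claw": 0}]}}

```text
t: 6.5
eef_pos: [517.0, 13.3, 68.0]
eef_rot: [0.09, 0.996, 0.0, 0.0]
ft_force: [0.1, 0.9, -0.0]
finger_gap: 0.001
grasp_force: 0.1
```

```bash
python3 - <<'E'
from h import *;from rig import arm
S=arm.get_state();print(S["t"],S["eef_pos"],S["ft_force"],ex@(S["eef_pos"]-O))
E
```

```text
6.5 [516.95682056  13.3233222   68.04513375] [ 0.12844998  0.94124789 -0.01278955] -85.39243748498733
```

{"name": "step_arm", "arguments": {"plan": [{"ax": 0,"ay": 0,"az": 0,"dx": -0.005,"dy": 0,"dz": 0,"claw": 0},{"ax": 0,"ay": 0,"az": 0,"dx": -0.01,"dy": 0,"dz": 0,"claw": 0},{"ax": 0,"ay": 0,"az": 0,"dx": -0.015,"dy": 0,"dz": 0,"claw": 0},{"ax": 0,"ay": 0,"az": 0,"dx": -0.015,"dy": 0,"dz": 0,"claw": 0},{"ax": 0,"ay": 0,"az": 0,"dx": -0.015,"dy": 0,"dz": 0,"claw": 0}]}}

```text
t: 7.0
eef_pos: [518.1, 13.1, 67.7]
eef_rot: [0.09, 0.996, -0.0, -0.003]
ft_force: [-9.9, 2.0, 7.0]
finger_gap: 0.001
grasp_force: 4.6
```

```bash
python3 - <<'E'
from h import *;from rig import arm
S=arm.get_state();print(S["t"],S["eef_pos"],S["ft_force"],ex@(S["eef_pos"]-O))
E
```

```text
7.0 [518.13918115  13.08861568  67.70845535] [-9.86980239  1.99486495  6.96480052] -84.18716005983173
```

The push stopped at 10 N with the pad face at station x ≈ -74, so the guard is against its stop. Retreating and going to above the knob.

{"name": "step_arm", "arguments": {"plan": [{"ax": 0,"ay": 0,"az": 0,"dx": -0.015,"dy": 0,"dz": 0,"claw": 0},{"ax": 0,"ay": 0,"az": 0,"dx": 0.1,"dy": 0,"dz": 0,"claw": 0},{"ax": 0,"ay": 0,"az": 0,"dx": 0.1,"dy": 0,"dz": 0,"claw": 0},{"ax": 0,"ay": 0,"az": 0.1,"dx": 0.1,"dy": 0,"dz": -0.15,"claw": 0},{"ax": 0,"ay": 0,"az": 0.13,"dx": 0.1,"dy": 0,"dz": -0.3,"claw": 0},{"ax": 0,"ay": 0,"az": 0.13,"dx": 0.1,"dy": 0,"dz": -0.45,"claw": 0},{"ax": 0,"ay": 0,"az": 0.13,"dx": 0.1,"dy": 0,"dz": -0.5,"claw": 0.6},{"ax": 0,"ay": 0,"az": 0.13,"dx": 0.1,"dy": 0,"dz": -0.5,"claw": 0.6}]}}

```text
t: 7.8
eef_pos: [494.7, 17.7, 222.1]
eef_rot: [0.452, 0.892, 0.001, 0.004]
ft_force: [-0.3, -0.4, -0.7]
finger_gap: 0.331
grasp_force: 0.0
```

```bash
python3 - <<'E'
from h import *;from rig import arm,capture
S=arm.get_state();print(S["t"],S["eef_pos"],S["ft_force"],S["joints"].round(2),S["finger_gap"])
print(go(S,C+[0,0,225],YAW-.838+np.pi))
c=capture("scene");cv2.imwrite("pics/sc4.png",cv2.resize(c["pixels"][150:310,200:400],None,fx=3.5,fy=3.5))
# knob bar from top view? and yellow lip location
h=cv2.cvtColor(c["pixels"],cv2.COLOR_BGR2HSV);m=cv2.inRange(h,(20,100,120),(35,255,255));m[:195]=0;m[280:]=0;m[:,:270]=0;m[:,345:]=0
k=max(cv2.findContours(m,0,2)[0],key=cv2.contourArea);print(cv2.minAreaRect(k))
for th in(0,.1,.2):
  p=st(-58-90*np.sin(th)-16*np.cos(th),0,16+90*np.cos(th)-16*np.sin(th));print(th,proj(c,p))
E
```

```text
7.8 [494.69172937  17.74371821 222.08151338] [-0.34203318 -0.44703488 -0.7140917 ] [ 0.61  0.   -0.69  1.79  0.    1.34  0.55] 0.33128031730554386
(array([-0.2844,  0.2722, -0.0065]), array([0.0009, 0.0009, 0.0128]))
((296.2325134277344, 231.3419189453125), (6.119256973266602, 37.707847595214844), 55.784297943115234)
0 [[299.83801893 231.84227215]]
0.1 [[302.58312668 233.72148018]]
0.2 [[305.25075972 235.86065698]]
```

View pics/sc4.png

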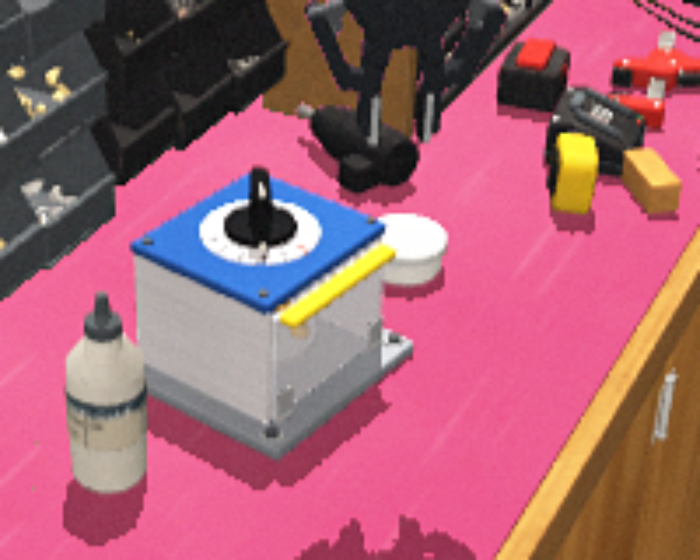

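The guard is shut: the lip is at (337,285) and matches the 0 rad projection. Moving above the knob.

{"name": "step_arm", "arguments": {"plan": [{"ax": 0,"ay": 0,"az": 0.013,"dx": -0.284,"dy": 0.272,"dz": -0.005,"claw": 0.6},{"ax": 0,"ay": 0,"az": 0.013,"dx": -0.284,"dy": 0.272,"dz": -0.005,"claw": 0.6},{"ax": 0,"ay": 0,"az": 0.013,"dx": -0.284,"dy": 0.272,"dz": -0.005,"claw": 0.6},{"ax": 0,"ay": 0,"az": 0.013,"dx": -0.284,"dy": 0.272,"dz": -0.005,"claw": 0.6},{"ax": 0,"ay": 0,"az": 0.013,"dx": -0.284,"dy": 0.272,"dz": -0.005,"claw": 0.6}]}}

```text
t: 8.35
eef_pos: [607.7, -1.3, 218.9]
eef_rot: [0.484, 0.875, 0.0, -0.001]
ft_force: [-0.4, 1.6, -0.3]
finger_gap: 0.595
grasp_force: 0.0
```

```bash
python3 - <<'E'
from h import *;from rig import arm,capture
S=arm.get_state();print(S["t"],S["eef_pos"],S["joints"].round(2),S["finger_gap"])
print(go(S,C+[0,0,137],YAW-.838+np.pi))
c=capture("wrist");cv2.imwrite("pics/w5.png",c["pixels"])
print(proj(c,C+[0,0,166]),proj(c,[C+[0,0,166]+r*np.array([np.cos(YAW-.838),np.sin(YAW-.838),0]) for r in(-25,25)]))
E
```

```text
8.35 [607.68852247  -1.26851565 218.89743835] [ 0.53  0.3  -0.7   1.53  0.19  1.39  0.38] 0.5954680651426233
(array([-0.0103,  0.007 ,  0.273 ]), array([-0.0001, -0.0003,  0.0012]))
[[279.99958772 224.60592305]] [[280.32048957 191.71636217]
 [279.69813503 255.50211894]]
```

View pics/w5.png

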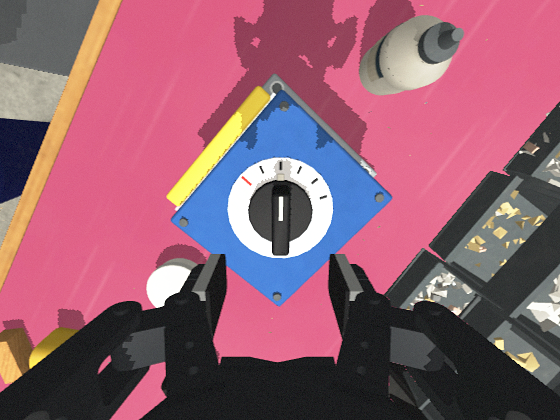

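The wrist view shows the bar upright in the image at u≈281, in line with the fingers, and the nose on the second dark mark after red (stop 2). Descending and gripping.

{"name": "step_arm", "arguments": {"plan": [{"ax": 0,"ay": 0,"az": 0,"dx": -0.01,"dy": 0.007,"dz": 0.1,"claw": 0.6},{"ax": 0,"ay": 0,"az": 0,"dx": -0.01,"dy": 0.007,"dz": 0.2,"claw": 0.6},{"ax": 0,"ay": 0,"az": 0,"dx": -0.01,"dy": 0.007,"dz": 0.27,"claw": 0.6},{"ax": 0,"ay": 0,"az": 0,"dx": -0.01,"dy": 0.007,"dz": 0.27,"claw": 0.6},{"ax": 0,"ay": 0,"az": 0,"dx": -0.01,"dy": 0.007,"dz": 0.27,"claw": 0},{"ax": 0,"ay": 0,"az": 0,"dx": -0.01,"dy": 0.007,"dz": 0.27,"claw": 0},{"ax": 0,"ay": 0,"az": 0,"dx": -0.01,"dy": 0.007,"dz": 0.27,"claw": 0},{"ax": 0,"ay": 0,"az": 0,"dx": -0.01,"dy": 0.007,"dz": 0.27,"claw": 0},{"ax": 0,"ay": 0,"az": 0,"dx": -0.01,"dy": 0.007,"dz": 0.27,"claw": 0}], "newtons": 60}}

```text
t: 9.3
eef_pos: [611.9, -3.3, 141.0]
eef_rot: [0.485, 0.875, -0.0, 0.001]
ft_force: [-3.3, -0.1, 6.5]
finger_gap: 0.134
grasp_force: 58.7
```

```bash
python3 - <<'E'
from h import *;from rig import arm
S=arm.get_state();print(S["t"],S["eef_pos"],S["ft_force"],S["ft_torque"],S["finger_gap"],S["grasp_force"],S["joints"].round(2))
print(go(S,C+[0,0,137],YAW-.838+np.pi),go(S,C+[0,0,137],YAW+.04+np.pi))
E
```

```text
9.3 [611.85981576  -3.30851829 140.97473327] [-3.3093972  -0.09788937  6.47608346] [-0.13276688  0.73310236 -0.02432501] 0.13436402241269485 58.74718487262726 [ 0.52  0.36 -0.68  1.62  0.24  1.24  0.35]
(array([ 0.0033, -0.0014,  0.0132]), array([0.0001, 0.0003, 0.0008])) (array([ 0.0033, -0.0014,  0.0132]), array([-0.    ,  0.0003, -0.1389]))
```

Gripped at 59 N. Turning anticlockwise to the home end stop.

{"name": "step_arm", "arguments": {"plan": [{"ax": 0,"ay": 0,"az": -0.016,"dx": 0,"dy": 0,"dz": 0,"claw": 0},{"ax": 0,"ay": 0,"az": -0.032,"dx": 0,"dy": 0,"dz": 0,"claw": 0},{"ax": 0,"ay": 0,"az": -0.048,"dx": 0,"dy": 0,"dz": 0,"claw": 0},{"ax": 0,"ay": 0,"az": -0.064,"dx": 0,"dy": 0,"dz": 0,"claw": 0},{"ax": 0,"ay": 0,"az": -0.08,"dx": 0,"dy": 0,"dz": 0,"claw": 0},{"ax": 0,"ay": 0,"az": -0.096,"dx": 0,"dy": 0,"dz": 0,"claw": 0},{"ax": 0,"ay": 0,"az": -0.112,"dx": 0,"dy": 0,"dz": 0,"claw": 0},{"ax": 0,"ay": 0,"az": -0.128,"dx": 0,"dy": 0,"dz": 0,"claw": 0},{"ax": 0,"ay": 0,"az": -0.138,"dx": 0,"dy": 0,"dz": 0,"claw": 0},{"ax": 0,"ay": 0,"az": -0.138,"dx": 0,"dy": 0,"dz": 0,"claw": 0}]}}

```text
t: 10.3
eef_pos: [611.9, -3.3, 141.0]
eef_rot: [0.072, 0.997, -0.0, 0.001]
ft_force: [-3.1, -1.8, 6.6]
finger_gap: 0.13
grasp_force: 58.9
```

```bash
cat >> h.py <<'E'
def idx(S):
    x=Ro.from_quat(S["eef_rot"]).apply([1,0,0]);return YAW+np.pi-np.arctan2(x[1],x[0])%(2*np.pi)
E
python3 - <<'E'
from h import *;from rig import arm
S=arm.get_state();print(S["t"],S["eef_pos"],S["ft_force"],S["ft_torque"],S["finger_gap"],S["grasp_force"],S["joints"].round(2),"idx",idx(S))
E
```

```text
10.3 [611.87547897  -3.29372111 140.97819593] [-3.09110255 -1.79930207  6.62333402] [-0.10874451  0.74925248 -0.08225627] 0.13011860501641292 58.8685941696167 [ 0.62  0.4  -0.83  1.62  0.31  1.26  1.17] idx -0.03509774722643533
```

{"name": "step_arm", "arguments": {"plan": [{"ax": 0,"ay": 0,"az": -0.004,"dx": 0,"dy": 0,"dz": 0,"claw": 0},{"ax": 0,"ay": 0,"az": -0.006,"dx": 0,"dy": 0,"dz": 0,"claw": 0},{"ax": 0,"ay": 0,"az": -0.006,"dx": 0,"dy": 0,"dz": 0,"claw": 0}]}}

```text
t: 10.6
eef_pos: [611.8, -3.3, 141.0]
eef_rot: [0.054, 0.999, -0.0, 0.001]
ft_force: [-3.1, -0.2, 6.9]
finger_gap: 0.13
grasp_force: 58.9
```

```bash
python3 - <<'E'
from h import *;from rig import arm
S=arm.get_state();print(S["t"],S["ft_torque"],S["finger_gap"],S["grasp_force"],"idx",idx(S))
E
```

```text
10.6 [-0.13882438  0.76991769 -0.22173147] 0.12978799529867555 58.934022188186646 idx -0.07144517227015834
```

The end stop resists with -0.22 N m at tool index -0.07. Now clockwise, counting clicks.

{"name": "step_arm", "arguments": {"plan": [{"ax": 0,"ay": 0,"az": 0.014,"dx": 0,"dy": 0,"dz": 0,"claw": 0},{"ax": 0,"ay": 0,"az": 0.028,"dx": 0,"dy": 0,"dz": 0,"claw": 0},{"ax": 0,"ay": 0,"az": 0.042,"dx": 0,"dy": 0,"dz": 0,"claw": 0},{"ax": 0,"ay": 0,"az": 0.056,"dx": 0,"dy": 0,"dz": 0,"claw": 0},{"ax": 0,"ay": 0,"az": 0.07,"dx": 0,"dy": 0,"dz": 0,"claw": 0},{"ax": 0,"ay": 0,"az": 0.084,"dx": 0,"dy": 0,"dz": 0,"claw": 0},{"ax": 0,"ay": 0,"az": 0.098,"dx": 0,"dy": 0,"dz": 0,"claw": 0},{"ax": 0,"ay": 0,"az": 0.112,"dx": 0,"dy": 0,"dz": 0,"claw": 0},{"ax": 0,"ay": 0,"az": 0.126,"dx": 0,"dy": 0,"dz": 0,"claw": 0},{"ax": 0,"ay": 0,"az": 0.135,"dx": 0,"dy": 0,"dz": 0,"claw": 0}]}}

```text
t: 11.6
eef_pos: [611.9, -3.3, 141.0]
eef_rot: [0.462, 0.887, -0.0, 0.001]
ft_force: [-2.2, -1.1, 6.5]
finger_gap: 0.141
grasp_force: 58.8
```

```bash
python3 - <<'E'
from h import *;from rig import arm
S=arm.get_state();i=idx(S);print(S["t"],S["eef_pos"],S["ft_torque"],S["finger_gap"],S["grasp_force"],"idx",i,"az to 1.257",(1.257-i)/2/np.pi)
E
```

```text
11.6 [611.87706235  -3.31572587 140.98471862] [-0.14477117  0.7476602  -0.09818195] 0.1408785958355685 58.787997364997864 idx 0.7794232247456758 az to 1.257 0.07600870448761284
```

Two clicks down; the tool is at 0.78 rad. Now slowly across to the third stop.

{"name": "step_arm", "arguments": {"plan": [{"ax": 0,"ay": 0,"az": 0.01,"dx": 0,"dy": 0,"dz": 0,"claw": 0},{"ax": 0,"ay": 0,"az": 0.02,"dx": 0,"dy": 0,"dz": 0,"claw": 0},{"ax": 0,"ay": 0,"az": 0.03,"dx": 0,"dy": 0,"dz": 0,"claw": 0},{"ax": 0,"ay": 0,"az": 0.04,"dx": 0,"dy": 0,"dz": 0,"claw": 0},{"ax": 0,"ay": 0,"az": 0.05,"dx": 0,"dy": 0,"dz": 0,"claw": 0},{"ax": 0,"ay": 0,"az": 0.058,"dx": 0,"dy": 0,"dz": 0,"claw": 0},{"ax": 0,"ay": 0,"az": 0.066,"dx": 0,"dy": 0,"dz": 0,"claw": 0},{"ax": 0,"ay": 0,"az": 0.072,"dx": 0,"dy": 0,"dz": 0,"claw": 0},{"ax": 0,"ay": 0,"az": 0.076,"dx": 0,"dy": 0,"dz": 0,"claw": 0},{"ax": 0,"ay": 0,"az": 0.076,"dx": 0,"dy": 0,"dz": 0,"claw": 0}]}}

```text
t: 12.6
eef_pos: [611.9, -3.3, 141.0]
eef_rot: [0.657, 0.754, 0.0, 0.001]
ft_force: [-3.4, -0.2, 6.0]
finger_gap: 0.134
grasp_force: 58.8
```

```bash
python3 - <<'E'
from h import *;from rig import arm,capture
S=arm.get_state();i=idx(S);print(S["t"],S["eef_pos"],S["ft_torque"],S["finger_gap"],S["grasp_force"],"idx",i,"az to 1.257",(1.257-i)/2/np.pi)
c=capture("wrist");cv2.imwrite("pics/w6.png",cv2.resize(c["pixels"][100:420,100:460],None,fx=1.8,fy=1.8,interpolation=cv2.INTER_CUBIC))
E
```

```text
12.6 [611.86965175  -3.32864472 140.96573389] [-0.07274184  0.76194213  0.05064056] 0.13368267117166105 58.76913785934448 idx 1.2543179573109071 az to 1.257 0.00042686035155259513
```

View pics/w6.png

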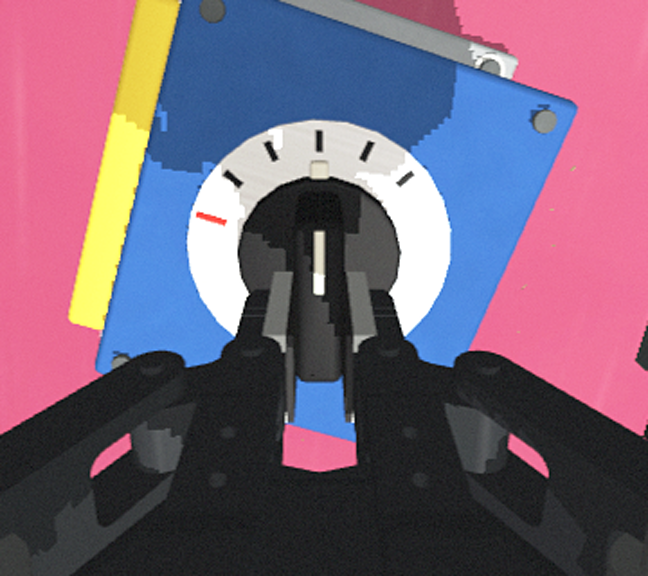

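The nose at (319,170) points exactly at the third dark mark (319,140) after red, the bar is gripped at 59 N, and the lip shows the guard shut. Handing in.

```bash
python3 -c "
from rig import arm
print(arm.hand_in())"
```

```text
the job is handed in; nothing more can be done
None
```

The guard is shut, and the knob went back to its home end stop and then clockwise to the third stop, where it is seated and still gripped at about 59 N. I handed the job in at about 12.7 s; the hand-in returned no verdict.

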